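Put the sanding drums away in order of size

TASK

Put the four sanding drums away on the wooden storage board: each standing upright in the middle of its own black pad, in order of thickness, with the thinnest on the pad next to the brass-topped post and the thickest on the pad farthest from it. Do not knock any drum over.

Things in the scene. Friction and masses are not known exactly. Their poses are not given: they have to be found in the camera images.
- drum24_mid (a point): The thinnest of the four loose sanding drums: an upright cylinder, 24 mm in diameter and 60 mm tall, brown abrasive sleeve with black rubber ends and a steel washer on top, starting upright on the table. All four are the same height and differ only in diameter (24, 34, 44, 54 mm). The point is its centre, half-way up (30 mm above its foot); z is its long axis.
- drum34_mid (a point): The second thinnest of the four loose sanding drums: an upright cylinder, 34 mm in diameter and 60 mm tall, brown abrasive sleeve with black rubber ends and a steel washer on top, starting upright on the table. All four are the same height and differ only in diameter (24, 34, 44, 54 mm). The point is its centre, half-way up (30 mm above its foot); z is its long axis.
- drum44_mid (a point): The second thickest of the four loose sanding drums: an upright cylinder, 44 mm in diameter and 60 mm tall, brown abrasive sleeve with black rubber ends and a steel washer on top, starting upright on the table. All four are the same height and differ only in diameter (24, 34, 44, 54 mm). The point is its centre, half-way up (30 mm above its foot); z is its long axis.
- drum54_mid (a point): The thickest of the four loose sanding drums: an upright cylinder, 54 mm in diameter and 60 mm tall, brown abrasive sleeve with black rubber ends and a steel washer on top, starting upright on the table. All four are the same height and differ only in diameter (24, 34, 44, 54 mm). The point is its centre, half-way up (30 mm above its foot); z is its long axis.
- pad_a: One of the four identical flat black rubber pads, 66 mm in diameter and 3 mm thick, fixed in a straight row, 85 mm from centre to centre, on a flat brown wooden storage board (80 mm wide, 500 mm long, 12 mm thick, lying on the table beyond the drums). Which of the four places in the row this pad has differs from start to start. Origin: centre of its underside, 12 mm above the table, so its top is 3 mm higher (15 mm above the table).
- pad_b: One of the four identical flat black rubber pads, 66 mm in diameter and 3 mm thick, fixed in a straight row, 85 mm from centre to centre, on a flat brown wooden storage board (80 mm wide, 500 mm long, 12 mm thick, lying on the table beyond the drums). Which of the four places in the row this pad has differs from start to start. Origin: centre of its underside, 12 mm above the table, so its top is 3 mm higher (15 mm above the table).
- pad_c: One of the four identical flat black rubber pads, 66 mm in diameter and 3 mm thick, fixed in a straight row, 85 mm from centre to centre, on a flat brown wooden storage board (80 mm wide, 500 mm long, 12 mm thick, lying on the table beyond the drums). Which of the four places in the row this pad has differs from start to start. Origin: centre of its underside, 12 mm above the table, so its top is 3 mm higher (15 mm above the table).
- pad_d: One of the four identical flat black rubber pads, 66 mm in diameter and 3 mm thick, fixed in a straight row, 85 mm from centre to centre, on a flat brown wooden storage board (80 mm wide, 500 mm long, 12 mm thick, lying on the table beyond the drums). Which of the four places in the row this pad has differs from start to start. Origin: centre of its underside, 12 mm above the table, so its top is 3 mm higher (15 mm above the table).
- post: The fixed upright post on one end of the storage board, in line with the pads and 85 mm from the centre of the nearest one: a pale wooden stem 20 mm thick with a brass ball 26 mm across on top, 65 mm tall in all. It is on the left or the right end, differing from start to start; the other end has only a low dark plate. Origin: centre of its underside, 12 mm above the table.
Mind the look-alikes: they are no part of the job. Leave any blue or red look-alike of the part that bears drum54_mid alone.

How it is judged:
By the outcome, as a careful person would: the job done as asked, in the order asked, and still so for the second after the job is handed in, with the robot touching nothing.
It also fails if it takes over 96 s, if anything falls off the work surface, if the arm or the gripper's body presses on something with over 40 N, if the wrist force passes 120 N, or if a joint passes its speed limit or range.

ROBOT

A 6-joint arm with a two-finger parallel gripper is mounted at the origin on the work surface. World frame = base frame: x ahead of the robot, y to its left, z up, the work surface at z = 0. Lengths are in m, angles in rad, forces in N, time in s.
With the tool pointing down it reaches from about 0.325 to 0.875 m from the base axis. Payload 4.4 kg.
Tool frame: the origin (TCP) lies at the very end of the fingers, on their centre line; the grasp point (between the pads) lies 19 mm behind it; x points along the fingers, y is the direction in which the jaws open and shut, and the axes are right-handed (so a half turn about x gives the same grasp; the last joint's range is limited). The gripper opens to 85 mm and grips with 20 to 120 N. Pads are 22 mm wide; open, the fingers measure 114 mm over their backs; the gripper's body (76 mm by 85 mm) begins 54 mm behind the grasp point. The pads swing forward as they close: fully open they stand 13 mm farther back than shut.
Start: joints at [-0.15, 0.207, 1.542, -0, 1.393, -0.15], TCP at [0.575, -0, 0.231] pointing down, gripper open.
Joint ranges: [-2.73, 2.73], [-0.86, 2.22], [0.23, 2.46], [-1.11, 4.25], [0.08, 2.63], [-2.82, 2.82]. Speed limits (rad/s): [2.79, 2.79, 3.14, 3.14, 3.14, 3.14].

INTERFACE

Orientations are given as [roll, pitch, yaw] about the fixed x, y, z axes, in that order (R = Rz(yaw) Ry(pitch) Rx(roll)).
In Python, from station import env gives the robot as it stands.
- The arm moves only by the tool jog_arm, never from a script. Its argument "increments" is a list that holds one entry, the list of rows, each a list of 4 numbers: the shift along the tool's x, y, z in m, then the turn about the tool's x in rad. In form: [[[dx, dy, dz, yaw], ...]]. A call has 1 to 5 rows; each row is the pose to reach, as a shift and turn from the pose measured when the call began, along the tool's axes at that moment; what a row does not reach only later rows make up. A row lasts 1/12 s, in which the tool goes at most 41.7 mm and 7.16 degrees, less where a joint would pass 70% of its speed; a pose out of reach is approached as far as the arm can. A call with a gripper value outside its range is refused whole. "jaw" is the opening, from 0 (shut) to 1 (fully open), set as the call begins (left out, the last holds). The fingers move at their own pace and stop on an object; "squeeze" is the grip in N (left out, the last holds). Time passes only in rows, so rows that repeat a pose let the fingers close. It gives the time, the measured TCP pose, the force and the opening at its end, in the units of the state.
- env.read_state(): the state, without advancing time (a new reading comes with each control period).
- env.grab_frame(name): name is "scene" or "side" or "wrist"; returns a dict with "image" (480x640x3 uint8, red, green, blue), "fx", "fy", "cx", "cy" (pixels), "extrinsics" (4x4, takes a point from camera to world coordinates). Camera axes: x right, y down, z forward; pixel columns grow to the right and rows downward; lengths in m; the calibration is good to about 2 mm. A picture is of the moment at which its call begins. There is no depth.
- env.finish_job(): hands the job in, once; it reports no verdict.
The state is a dict: "time": time; "joint_positions": joint angles; "qvel": joint speeds; "tau": joint torques, N m; "position": TCP position; "ee_rot": TCP orientation; "force": force on the tool from outside, world axes, zero at the start; "wrist_torque": the same for the moment, N m; "width": finger opening in m.
Only numpy, scipy, OpenCV 4.12 (cv2) and the standard library are available. Lean on these libraries where they do the work, as an engineer would, in place of code of your own. Each camera call takes 0.05 s, during which the arm holds its last target. There are 200 camera calls.

## Working session

There is one attempt and no reset: what is moved stays moved. The work goes in short steps, Python scripts to look and compute and a tool call to move; the robot and the scene stay as the last step left them, time stands still between calls to the robot, and variables do not carry over. Pictures are saved under pics/ and viewed, about 12 in all and at most 16, crops included, and the job is handed in when it is done.

Besides the shell and the picture viewer there is one more tool, called after "Call:" by a JSON object that holds its "fn" and its "kwargs". jog_arm: Moves the arm, as the interface text tells. Its arguments: {"type":"object","properties":{"increments":{"type":"array","items":{"type":"array","items":{"type":"array","items":{"type":"number"}}}},"jaw":{"type":"number"},"squeeze":{"type":"number"}},"required":["increments"]}

```bash
mkdir -p pics; python3 - <<'E'
from station import env
import cv2,numpy as np,pickle
s=env.read_state();print(s)
for n in("scene","side"):
    f=env.grab_frame(n);pickle.dump(f,open(f"pics/{n}0.pkl","wb"))
    cv2.imwrite(f"pics/{n}0.png",f["image"][:,:,::-1]);print(n,f["fx"],f["cx"],f["cy"],np.round(f["extrinsics"],3))
E
```

```text
{'time': 0.0, 'joint_positions': array([-1.50477302e-01,  2.07447376e-01,  1.54300170e+00,  2.68570250e-05,
        1.39349940e+00, -1.50509654e-01]), 'qvel': array([ 0.00108989,  0.00040401,  0.00034604, -0.00129563, -0.00049753,
       -0.00040012]), 'tau': array([ 4.44781954e-04, -3.83034396e+01, -2.91594708e+01, -2.26178481e-04,
        1.06274080e-02,  5.83859855e-05]), 'position': array([5.74221516e-01, 1.28222045e-04, 2.30087585e-01]), 'ee_rot': array([-1.73252231,  1.56844035,  2.97989426]), 'force': array([-0.36317063, -0.90361369, -0.79129198]), 'wrist_torque': array([0.02257119, 0.01716389, 0.04249554]), 'width': 0.08561974406066897}
scene 532.0406815885486 321.4781622268632 238.14961984241293 [[-0.667  0.536 -0.518  0.992]
 [ 0.745  0.477 -0.465  0.452]
 [-0.002 -0.696 -0.718  0.761]
 [ 0.     0.     0.     1.   ]]
side 437.2292653329979 312.6827654247557 244.89909137550092 [[ 0.972 -0.139  0.19   0.33 ]
 [-0.236 -0.583  0.777 -0.674]
 [ 0.003 -0.8   -0.6    0.554]
 [ 0.     0.     0.     1.   ]]
```

View pics/scene0.png

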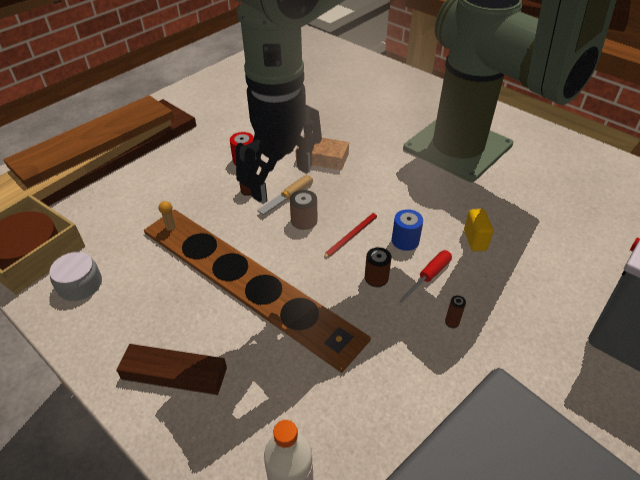

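View pics/side0.png

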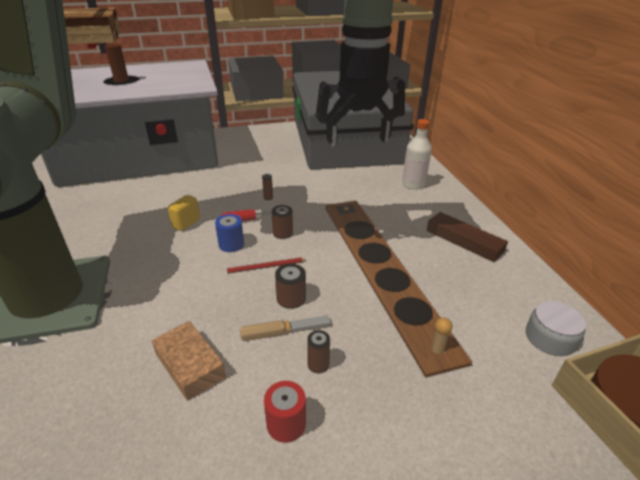

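Scene view: post at (165,208), pads from there at (200,246), (230,267), (264,290), (300,314). Drum tops at (304,197), (378,254) and (458,300), with one behind the gripper. Side view: drum tops at (267,178), (283,211), (291,273) and (318,339), plus blue and red look-alikes.

```bash
cat > h.py <<'E'
import numpy as np,cv2,pickle
def ray(f,p,z):
    E=np.array(f["extrinsics"]);d=E[:3,:3]@np.array([(p[0]-f["cx"])/f["fx"],(p[1]-f["cy"])/f["fy"],1])
    o=E[:3,3];return o+d*(z-o[2])/d[2]
def proj(f,P):
    E=np.array(f["extrinsics"]);c=E[:3,:3].T@(np.array(P)-E[:3,3])
    return np.array([c[0]/c[2]*f["fx"]+f["cx"],c[1]/c[2]*f["fy"]+f["cy"]])
E
python3 - <<'E'
from h import *
A=pickle.load(open("pics/scene0.pkl","rb"));B=pickle.load(open("pics/side0.pkl","rb"))
pt=lambda f,L,z:[print(p,np.round(ray(f,p,z)[:2],4)) for p in L]
def pads(f,seeds):
    g=f["image"].max(2)
    for s in seeds:
        m=(g<40).astype(np.uint8);n,l,st,c=cv2.connectedComponentsWithStats(m)
        k=l[s[1],s[0]];pp=c[k];print("pad",s,st[k],np.round(pp,1),np.round(ray(f,pp,.015)[:2],4))
print("scene");pads(A,[(200,246),(230,267),(264,290),(300,314)]);pt(A,[(304,197),(378,254),(458,300)],.06);pt(A,[(165,206)],.064)
print("side");pads(B,[(413,311),(392,280),(375,253),(359,230)]);pt(B,[(291,273),(283,211),(267,178),(318,339)],.06);pt(B,[(443,326)],.064)
# diameters from side/scene horizontal extents at top
for n,l,r in [("24",(263,178),(272,178)),("44",(273,211),(293,211)),("54",(276,273),(306,273)),("34",(307,339),(329,339))]:
    print(n,np.linalg.norm(ray(B,l,.06)-ray(B,r,.06)))
a=A["image"][150:350,150:480];b=B["image"][160:400,230:480]
cv2.imwrite("pics/crop.png",np.vstack([cv2.resize(a,(480,291),interpolation=2),cv2.resize(b,(480,460),interpolation=2)])[:600,:,::-1])
E
```

```text
scene
pad (200, 246) [182 234  35  25 674] [199.  245.9] [ 0.6268 -0.194 ]
pad (230, 267) [213 254  35  27 748] [229.8 266.8] [ 0.6229 -0.1092]
pad (264, 290) [245 275  37  29 829] [263.  289.2] [ 0.6187 -0.0247]
pad (300, 314) [     0      0    640    480 290510] [318.6 244.1] [ 0.4701 -0.0248]
(304, 197) [ 0.4252 -0.1039]
(378, 254) [0.4492 0.0992]
(458, 300) [0.4431 0.2604]
(165, 206) [ 0.6268 -0.2843]
side
pad (413, 311) [     0      0    640    480 301390] [319.6 242.3] [0.5175 0.0298]
pad (392, 280) [     0      0    640    480 301390] [319.6 242.3] [0.5175 0.0298]
pad (375, 253) [     0      0    640    480 301390] [319.6 242.3] [0.5175 0.0298]
pad (359, 230) [     0      0    640    480 301390] [319.6 242.3] [0.5175 0.0298]
(291, 273) [ 0.4313 -0.1043]
(283, 211) [0.4544 0.0958]
(267, 178) [0.4442 0.2475]
(318, 339) [ 0.4405 -0.259 ]
(443, 326) [ 0.6281 -0.2816]
24 0.021275552072533354
44 0.04198894648021827
54 0.05202090623260352
34 0.03219542971838318
```

```bash
python3 - <<'E'
from h import *
from station import env
from scipy.spatial.transform import Rotation as Ro
print(np.round(Ro.from_euler("xyz",env.read_state()["ee_rot"]).as_matrix(),3))
B=pickle.load(open("pics/side0.pkl","rb"));A=pickle.load(open("pics/scene0.pkl","rb"))
for n,p in [("knife",(243,332)),("k2",(290,326)),("knifetip",(330,322)),("pen1",(228,270)),("pen2",(303,261)),("sd",(235,217)),("sd2",(258,214)),("red",(285,400)),("blue",(228,222)),("brick",(205,335)),("bottle",(415,182))]:
    print(n,np.round(ray(B,p,.06 if n in("red","blue") else .01)[:2],3))
print("sdA",[np.round(ray(A,p,.01)[:2],3) for p in [(448,257),(424,275),(402,300),(377,214),(326,256),(260,213),(312,180)]])
f=env.grab_frame("wrist");pickle.dump(f,open("pics/wrist0.pkl","wb"));cv2.imwrite("pics/wrist0.png",f["image"][:,:,::-1]);print(np.round(f["extrinsics"],3),f["fx"])
E
```

```text
[[-0.002  1.    -0.   ]
 [ 0.    -0.    -1.   ]
 [-1.    -0.002 -0.   ]]
knife [ 0.336 -0.174]
k2 [ 0.413 -0.179]
knifetip [ 0.48  -0.186]
pen1 [ 0.325 -0.01 ]
pen2 [ 0.472 -0.016]
sd [0.357 0.174]
sd2 [0.409 0.174]
red [ 0.375 -0.347]
blue [0.339 0.081]
brick [ 0.275 -0.166]
bottle [0.822 0.232]
sdA [array([0.328, 0.178]), array([0.396, 0.169]), array([0.47 , 0.173]), array([0.323, 0.005]), array([0.48 , 0.003]), array([ 0.481, -0.177]), array([ 0.332, -0.169])]
[[ 1.     0.001 -0.003  0.574]
 [ 0.    -0.957 -0.29   0.074]
 [-0.003  0.29  -0.957  0.373]
 [ 0.     0.     0.     1.   ]] 357.46340316603573
```

View pics/wrist0.png

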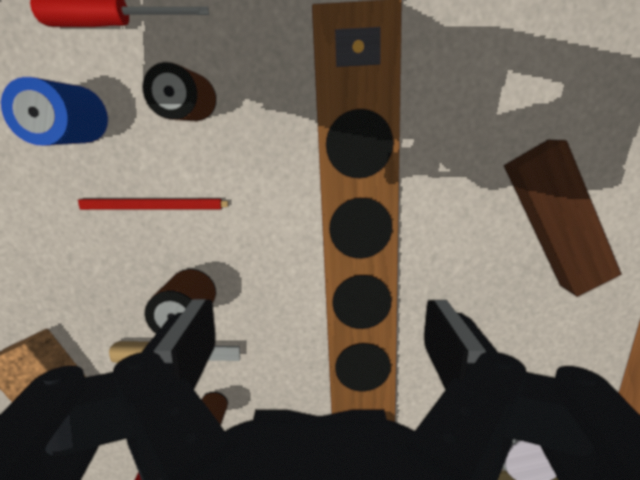

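Wrist view: pads at (360,144), (361,228), (362,302) and (363,367), all visible. The tool is square to the world: tool y = +x, tool z = −y, tool x = −z. I'll hover over drum54 first.

Call:
{"fn": "jog_arm", "kwargs": {"increments": [[[0, -0.03, 0.022, 0], [0, -0.06, 0.044, 0], [0, -0.09, 0.066, 0], [0, -0.12, 0.088, 0], [0, -0.144, 0.104, 0]]], "jaw": 1, "squeeze": 40}}

```text
time: 0.57
position: [0.4281, -0.1048, 0.23]
ee_rot: [-1.608, 1.567, 3.104]
force: [0.0, 0.6, 0.4]
width: 0.0857
```

```bash
cat >> h.py <<'E'
def look(name,P):
    from station import env
    f=env.grab_frame("wrist");pickle.dump(f,open(f"pics/{name}.pkl","wb"));s=env.read_state()
    print("tcp",np.round(s["position"],4),"rpy",np.round(s["ee_rot"],3),"t",s["time"],"pred px",np.round(proj(f,P)))
    cv2.imwrite(f"pics/{name}.png",f["image"][:,:,::-1]);return f
E
python3 - <<'E'
from h import *
f=pickle.load(open("pics/wrist0.pkl","rb"))
for i,p in enumerate([(363,367),(362,302),(361,228),(360,144)]): print(p,np.round(ray(f,p,.015)[:2],4))
look("w54",[.428,-.104,.06])
E
```

```text
(363, 367) [ 0.6247 -0.193 ]
(362, 302) [ 0.6206 -0.1087]
(361, 228) [ 0.6166 -0.0239]
(360, 144) [0.6128 0.0605]
tcp [ 0.4247 -0.1064  0.2295] rpy [-1.373  1.563 -2.946] t 0.6167 pred px [320. 215.]
```

View pics/w54.png

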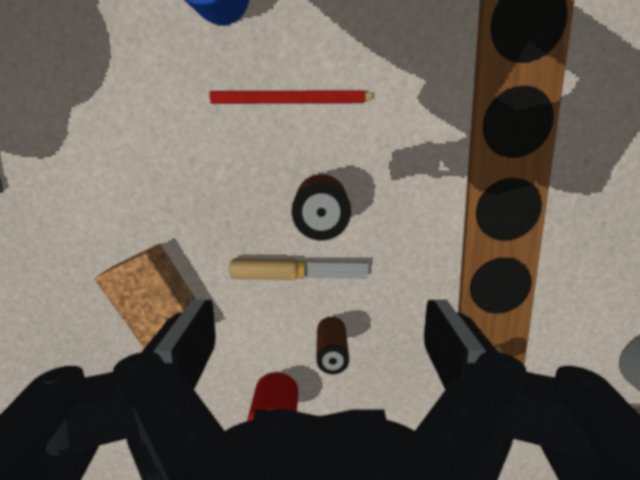

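The wrist view shows drum54's top at (321,212) and drum34's top at (333,360), both clear of the knife.

```bash
python3 - <<'E'
from h import *
from station import env
f=pickle.load(open("pics/w54.pkl","rb"))
for p in [(321,211),(333,360)]: print(np.round(ray(f,p,.06)[:2],4))
print(np.linalg.norm(ray(f,(292,212),.06)-ray(f,(350,212),.06)), env.read_state()["position"],env.read_state()["qvel"])
E
```

```text
[ 0.4286 -0.1007]
[ 0.4411 -0.2559]
0.051875042322503506 [ 0.4247447  -0.10641705  0.22954492] [ 0.06426381  0.06806447 -0.06491813  0.06542696 -0.04349368  0.11995671]
```

Call:
{"fn": "jog_arm", "kwargs": {"increments": [[[0.03, 0.004, -0.005, 0], [0.06, 0.004, -0.005, 0], [0.09, 0.004, -0.005, 0], [0.12, 0.004, -0.005, 0], [0.12, 0.004, -0.005, 0]]]}}

```text
time: 1.03
position: [0.4226, -0.0992, 0.1038]
ee_rot: [-1.77, 1.551, 2.94]
force: [-2.1, -0.0, -0.6]
width: 0.0852
```

Call:
{"fn": "jog_arm", "kwargs": {"increments": [[[0.01, 0.006, 0.002, 0], [0.01, 0.006, 0.002, 0], [0.01, 0.006, 0.002, 0]]]}}

```text
time: 1.28
position: [0.4287, -0.1012, 0.0943]
ee_rot: [-1.772, 1.55, 2.937]
force: [0.7, -1.2, -0.7]
width: 0.0852
```

```bash
python3 - <<'E'
from station import env
from scipy.spatial.transform import Rotation as Ro
s=env.read_state();print(s["position"],s["qvel"].round(3));print(Ro.from_euler("xyz",s["ee_rot"]).as_matrix().round(3))
E
```

```text
[ 0.42872906 -0.10120006  0.09433346] [ 0.    -0.024 -0.015 -0.001 -0.005 -0.   ]
[[-0.02   1.    -0.003]
 [ 0.004 -0.002 -1.   ]
 [-1.    -0.02  -0.004]]
```

Call:
{"fn": "jog_arm", "kwargs": {"increments": [[[0.025, 0.001, 0, 0], [0.05, 0.001, 0, 0], [0.07, 0.0015, 0, 0], [0.076, 0.0015, 0, 0], [0.076, 0.0015, 0, 0]]]}}

```text
time: 1.7
position: [0.4283, -0.1006, 0.0182]
ee_rot: [-1.79, 1.549, 2.92]
force: [-0.9, -1.0, 0.8]
width: 0.0851
```

Call:
{"fn": "jog_arm", "kwargs": {"increments": [[[0, 0, 0, 0], [0, 0, 0, 0], [0, 0, 0, 0], [0, 0, 0, 0], [0, 0, 0, 0]]], "jaw": 0, "squeeze": 40}}

```text
time: 2.12
position: [0.43, -0.1014, 0.0203]
ee_rot: [-1.747, 1.553, 2.964]
force: [-1.2, 0.1, 4.9]
width: 0.053
```

Call:
{"fn": "jog_arm", "kwargs": {"increments": [[[0, 0, 0, 0], [0, 0, 0, 0], [0, 0, 0, 0]]]}}

```text
time: 2.37
position: [0.4304, -0.1015, 0.0208]
ee_rot: [-1.732, 1.554, 2.978]
force: [-0.4, -0.3, -1.3]
width: 0.0532
```

Call:
{"fn": "jog_arm", "kwargs": {"increments": [[[-0.02, 0, 0, 0], [-0.045, 0, 0, 0], [-0.07, 0, 0, 0], [-0.08, 0, 0, 0], [-0.08, 0, 0, 0]]]}}

```text
time: 2.78
position: [0.4341, -0.1028, 0.1033]
ee_rot: [-1.578, 1.56, 3.132]
force: [1.1, -0.1, -1.6]
width: 0.0533
```

Call:
{"fn": "jog_arm", "kwargs": {"increments": [[[0, 0.04, -0.035, 0], [0, 0.08, -0.07, 0], [0, 0.11, -0.1, 0], [0, 0.12, -0.11, 0], [0, 0.12, -0.11, 0]]]}}

```text
time: 3.2
position: [0.558, 0.0114, 0.1005]
ee_rot: [-1.861, 1.562, 2.853]
force: [-0.7, -0.4, -1.2]
width: 0.0535
```

Call:
{"fn": "jog_arm", "kwargs": {"increments": [[[0, 0.03, -0.025, 0], [0, 0.055, -0.045, 0], [0, 0.064, -0.052, 0], [0, 0.064, -0.052, 0], [0, 0.064, -0.052, 0]]]}}

```text
time: 3.62
position: [0.6205, 0.0637, 0.0977]
ee_rot: [-1.748, 1.558, 2.967]
force: [-0.5, -0.4, -1.8]
width: 0.0529
```

```bash
python3 - <<'E'
from h import *
look("h54",[.6135,.0605,.015])
E
```

```text
tcp [0.62   0.0632 0.0979] rpy [-1.742  1.558  2.973] t 3.6667 pred px [311. 250.]
```

View pics/h54.png

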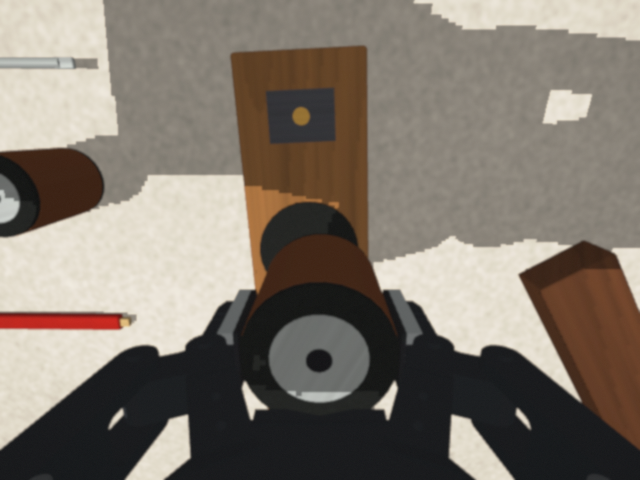

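Drum54 is held upright with its washer at (319,360). The pad appears where predicted (311,250), with its centre about 7 mm to the −x side.

```bash
python3 - <<'E'
from h import *
f=pickle.load(open("pics/h54.pkl","rb"))
print(ray(f,(319,360),.137), ray(f,(308,250),.015))
E
```

```text
[0.62061211 0.06305665 0.137     ] [0.61156387 0.06081774 0.015     ]
```

Call:
{"fn": "jog_arm", "kwargs": {"increments": [[[0.015, -0.003, 0.0015, 0], [0.03, -0.006, 0.0027, 0], [0.044, -0.006, 0.0027, 0], [0.05, -0.006, 0.0027, 0], [0.05, -0.006, 0.0027, 0]]]}}

```text
time: 4.08
position: [0.6108, 0.06, 0.0454]
ee_rot: [-1.701, 1.553, 3.012]
force: [-1.2, 0.5, -0.3]
width: 0.0531
```

Call:
{"fn": "jog_arm", "kwargs": {"increments": [[[0, 0, 0, 0], [0, 0, 0, 0]]]}}

```text
time: 4.25
position: [0.6109, 0.0597, 0.0457]
ee_rot: [-1.697, 1.553, 3.016]
force: [-0.0, -0.1, -1.5]
width: 0.0531
```

Call:
{"fn": "jog_arm", "kwargs": {"increments": [[[0.003, 0.002, -0.001, 0], [0.006, 0.0022, -0.001, 0], [0.009, 0.0022, -0.001, 0], [0.009, 0.0022, -0.001, 0], [0.009, 0.0022, -0.001, 0]]]}}

```text
time: 4.67
position: [0.6127, 0.0608, 0.0364]
ee_rot: [-1.694, 1.552, 3.019]
force: [0.7, -1.0, -1.6]
width: 0.0533
```

Call:
{"fn": "jog_arm", "kwargs": {"increments": [[[0, 0, 0, 0], [0, 0, 0, 0], [0, 0, 0, 0]]]}}

```text
time: 4.92
position: [0.6128, 0.0608, 0.0365]
ee_rot: [-1.696, 1.552, 3.018]
force: [0.4, -0.2, -0.9]
width: 0.0529
```

Call:
{"fn": "jog_arm", "kwargs": {"increments": [[[0.001, 0, 0, 0], [0.001, 0, 0, 0], [0.001, 0, 0, 0]]]}}

```text
time: 5.17
position: [0.6128, 0.0608, 0.0354]
ee_rot: [-1.696, 1.552, 3.018]
force: [0.9, -0.0, -1.5]
width: 0.0535
```

Call:
{"fn": "jog_arm", "kwargs": {"increments": [[[0, 0, 0, 0], [0, 0, 0, 0], [0, 0, 0, 0], [0, 0, 0, 0], [0, 0, 0, 0]]], "jaw": 1}}

```text
time: 5.58
position: [0.6129, 0.0608, 0.0356]
ee_rot: [-1.697, 1.553, 3.017]
force: [0.2, 0.3, -0.7]
width: 0.0853
```

Call:
{"fn": "jog_arm", "kwargs": {"increments": [[[-0.01, 0, 0, 0], [-0.04, 0, 0, 0], [-0.075, 0, 0, 0], [-0.1, 0, 0, 0], [-0.1, 0, 0, 0]]]}}

```text
time: 6.0
position: [0.62, 0.0604, 0.1441]
ee_rot: [-2.012, 1.567, 2.701]
force: [2.2, -0.1, 0.9]
width: 0.0857
```

Call:
{"fn": "jog_arm", "kwargs": {"increments": [[[-0.03, -0.03, 0.008, 0], [-0.05, -0.06, 0.004, 0], [-0.06, -0.09, -0.01, 0], [-0.06, -0.11, -0.026, 0], [-0.06, -0.11, -0.026, 0]]]}}

```text
time: 6.42
position: [0.5068, 0.0884, 0.2054]
ee_rot: [-2.185, 1.565, 2.531]
force: [0.4, -0.5, 0.6]
width: 0.0853
```

Call:
{"fn": "jog_arm", "kwargs": {"increments": [[[0, -0.03, -0.01, 0], [0, -0.05, -0.012, 0], [0, -0.05, -0.012, 0], [0, -0.05, -0.012, 0]]]}}

```text
time: 6.75
position: [0.4565, 0.1002, 0.2057]
ee_rot: [-2.217, 1.566, 2.499]
force: [-0.1, -0.3, 0.4]
width: 0.0854
```

```bash
python3 - <<'E'
from h import *
look("w44",[.451,.098,.06])
E
```

```text
tcp [0.4575 0.1    0.206 ] rpy [-2.34   1.567  2.375] t 6.8 pred px [314. 225.]
```

View pics/w44.png

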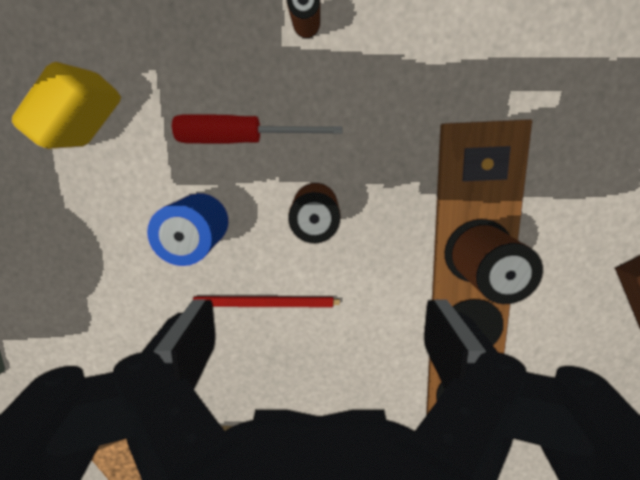

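The placed drum54 stands upright, top at (510,274). Drum44's top is at (314,218).

```bash
python3 - <<'E'
from h import *
from station import env
f=pickle.load(open("pics/w44.pkl","rb"))
print(ray(f,(314,218),.06)[:2],ray(f,(303,4),.06)[:2],"54placed",ray(f,(510,274),.075)[:2]);print(env.read_state()["position"])
E
```

```text
[0.45115371 0.10412686] [0.44340598 0.25898735] 54placed [0.61254463 0.06133042]
[0.45752804 0.09999761 0.20600434]
```

Call:
{"fn": "jog_arm", "kwargs": {"increments": [[[0.03, -0.003, -0.002, 0], [0.06, -0.006, -0.003, 0], [0.09, -0.0065, -0.003, 0], [0.11, -0.0065, -0.003, 0], [0.11, -0.0065, -0.003, 0]]]}}

```text
time: 7.22
position: [0.4477, 0.1027, 0.0916]
ee_rot: [-1.765, 1.558, 2.95]
force: [-0.8, 0.3, 0.6]
width: 0.0856
```

Call:
{"fn": "jog_arm", "kwargs": {"increments": [[[0, 0, 0, 0], [0, 0, 0, 0]]]}}

```text
time: 7.38
position: [0.4489, 0.1024, 0.092]
ee_rot: [-1.768, 1.559, 2.946]
force: [-0.1, 0.8, 0.6]
width: 0.0853
```

Call:
{"fn": "jog_arm", "kwargs": {"increments": [[[0.02, 0.002, -0.001, 0], [0.045, 0.003, -0.001, 0], [0.065, 0.003, -0.001, 0], [0.072, 0.003, -0.001, 0], [0.072, 0.003, -0.001, 0]]]}}

```text
time: 7.8
position: [0.4509, 0.1034, 0.0196]
ee_rot: [-1.738, 1.557, 2.976]
force: [0.3, -0.2, 0.6]
width: 0.0854
```

Call:
{"fn": "jog_arm", "kwargs": {"increments": [[[0, 0, 0, 0], [0, 0, 0, 0], [0, 0, 0, 0], [0, 0, 0, 0], [0, 0, 0, 0]]], "jaw": 0}}

```text
time: 8.22
position: [0.4524, 0.1035, 0.0212]
ee_rot: [-1.798, 1.56, 2.917]
force: [-1.9, -0.8, 6.8]
width: 0.0429
```

Call:
{"fn": "jog_arm", "kwargs": {"increments": [[[0, 0, 0, 0], [0, 0, 0, 0], [0, 0, 0, 0], [0, 0, 0, 0]]]}}

```text
time: 8.55
position: [0.4524, 0.1035, 0.0213]
ee_rot: [-1.798, 1.56, 2.917]
force: [0.3, 0.2, 1.4]
width: 0.0434
```

Call:
{"fn": "jog_arm", "kwargs": {"increments": [[[-0.02, 0, 0, 0], [-0.045, 0, 0, 0], [-0.07, 0, 0, 0], [-0.085, 0, 0, 0], [-0.085, 0, 0, 0]]]}}

```text
time: 8.97
position: [0.4562, 0.1035, 0.1096]
ee_rot: [-2.344, 1.567, 2.37]
force: [0.7, 0.5, -0.9]
width: 0.0432
```

Call:
{"fn": "jog_arm", "kwargs": {"increments": [[[0, 0.02, 0.035, 0], [0, 0.05, 0.07, 0], [0, 0.08, 0.1, 0], [0, 0.1, 0.11, 0], [0, 0.1, 0.11, 0]]]}}

```text
time: 9.38
position: [0.5605, -0.0102, 0.1081]
ee_rot: [2.414, 1.57, 0.841]
force: [1.3, 0.5, -0.4]
width: 0.0432
```

Call:
{"fn": "jog_arm", "kwargs": {"increments": [[[0, 0.025, 0.008, 0], [0, 0.045, 0.016, 0], [0, 0.058, 0.016, 0], [0, 0.058, 0.016, 0], [0, 0.058, 0.016, 0]]]}}

```text
time: 9.8
position: [0.617, -0.0257, 0.1062]
ee_rot: [-2.119, 1.567, 2.592]
force: [-0.2, 0.1, -0.8]
width: 0.0431
```

```bash
python3 - <<'E'
from h import *
f=look("h44",[.6175,-.0243,.015]);print(ray(f,(319,360),.144))
E
```

```text
tcp [ 0.6165 -0.0255  0.1063] rpy [-2.087  1.567  2.624] t 9.85 pred px [321. 240.]
[ 0.61675346 -0.0274102   0.144     ]
```

View pics/h44.png

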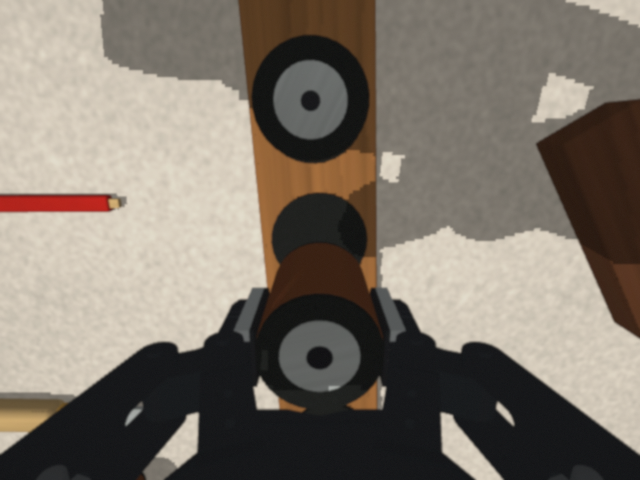

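Drum44 is held upright with its washer at (319,357), and pad 3 is right below at the predicted pixel.

Call:
{"fn": "jog_arm", "kwargs": {"increments": [[[0.02, 0.001, -0.001, 0], [0.04, 0.001, -0.001, 0], [0.055, 0.001, -0.001, 0], [0.06, 0.001, -0.001, 0], [0.06, 0.001, -0.001, 0]]]}}

```text
time: 10.27
position: [0.6141, -0.0235, 0.044]
ee_rot: [-1.882, 1.561, 2.83]
force: [-0.3, 0.1, -1.6]
width: 0.0432
```

Call:
{"fn": "jog_arm", "kwargs": {"increments": [[[0, 0, 0, 0], [0, 0, 0, 0]]]}}

```text
time: 10.43
position: [0.614, -0.0233, 0.0447]
ee_rot: [-1.89, 1.562, 2.822]
force: [-0.7, -0.3, -0.4]
width: 0.0432
```

Then down 8 mm and +3 mm in x, and release.

Call:
{"fn": "jog_arm", "kwargs": {"increments": [[[0.003, 0.003, 0.001, 0], [0.006, 0.0035, 0.001, 0], [0.008, 0.0035, 0.001, 0], [0.008, 0.0035, 0.001, 0], [0.008, 0.0035, 0.001, 0]]]}}

```text
time: 10.85
position: [0.6174, -0.0242, 0.0365]
ee_rot: [-1.887, 1.561, 2.825]
force: [0.4, 0.2, -1.5]
width: 0.0429
```

Call:
{"fn": "jog_arm", "kwargs": {"increments": [[[0.001, 0, 0, 0], [0.001, 0, 0, 0], [0.001, 0, 0, 0]]]}}

```text
time: 11.1
position: [0.6176, -0.0243, 0.0363]
ee_rot: [-1.887, 1.562, 2.825]
force: [-1.9, 0.3, 4.1]
width: 0.043
```

Call:
{"fn": "jog_arm", "kwargs": {"increments": [[[0, 0, 0, 0], [0, 0, 0, 0], [0, 0, 0, 0], [0, 0, 0, 0], [0, 0, 0, 0]]], "jaw": 1}}

```text
time: 11.52
position: [0.6176, -0.0243, 0.0361]
ee_rot: [-1.885, 1.562, 2.827]
force: [-0.5, 0.0, 0.5]
width: 0.0851
```

Call:
{"fn": "jog_arm", "kwargs": {"increments": [[[-0.01, 0, 0, 0], [-0.04, 0, 0, 0], [-0.075, 0, 0, 0], [-0.1, 0, 0, 0], [-0.1, 0, 0, 0]]]}}

```text
time: 11.93
position: [0.6236, -0.0254, 0.1444]
ee_rot: [1.628, 1.565, 0.056]
force: [1.0, 0.1, 1.2]
width: 0.0853
```

Call:
{"fn": "jog_arm", "kwargs": {"increments": [[[-0.02, -0.02, 0.035, 0], [-0.04, -0.04, 0.07, 0], [-0.06, -0.06, 0.1, 0], [-0.07, -0.08, 0.12, 0], [-0.07, -0.08, 0.12, 0]]]}}

```text
time: 12.35
position: [0.5419, -0.1506, 0.2181]
ee_rot: [1.082, 1.56, -0.494]
force: [1.1, 0.4, -0.3]
width: 0.0852
```

Call:
{"fn": "jog_arm", "kwargs": {"increments": [[[0, -0.025, 0.03, 0], [0, -0.05, 0.06, 0], [0, -0.075, 0.08, 0], [0, -0.095, 0.09, 0], [0, -0.095, 0.09, 0]]]}}

```text
time: 12.77
position: [0.4432, -0.2415, 0.2171]
ee_rot: [0.946, 1.563, -0.634]
force: [0.4, -0.4, 0.2]
width: 0.0857
```

```bash
python3 - <<'E'
from h import *
look("w34",[.441,-.256,.06])
E
```

```text
tcp [ 0.445  -0.2407  0.2174] rpy [ 1.113  1.561 -0.467] t 12.8167 pred px [316. 234.]
```

View pics/w34.png

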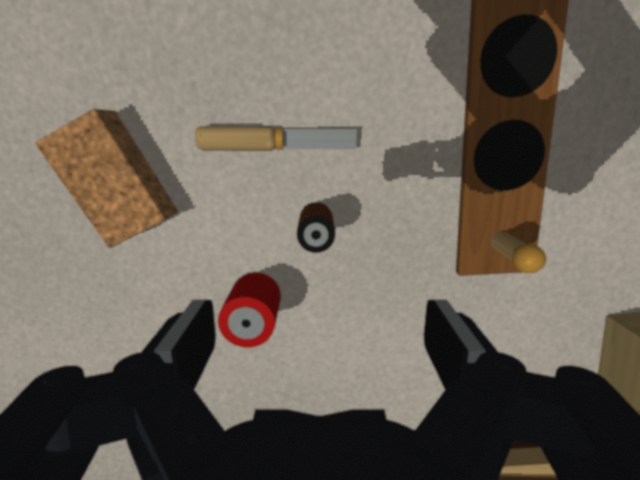

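Drum34's washer is at (316,234), exactly as predicted. The red look-alike at (246,322) is clear.

Call:
{"fn": "jog_arm", "kwargs": {"increments": [[[0.03, -0.002, 0.008, 0], [0.06, -0.004, 0.015, 0], [0.09, -0.004, 0.015, 0], [0.12, -0.004, 0.015, 0], [0.12, -0.004, 0.015, 0]]]}}

```text
time: 13.23
position: [0.4385, -0.2518, 0.0911]
ee_rot: [-2.925, 1.566, 1.779]
force: [-1.3, 1.1, -0.1]
width: 0.0854
```

Call:
{"fn": "jog_arm", "kwargs": {"increments": [[[0, 0, 0, 0], [0, 0, 0, 0]]]}}

```text
time: 13.4
position: [0.439, -0.2509, 0.0912]
ee_rot: [-2.847, 1.565, 1.859]
force: [0.2, 0.4, -0.7]
width: 0.0854
```

Call:
{"fn": "jog_arm", "kwargs": {"increments": [[[0.02, 0.002, 0.004, 0], [0.045, 0.002, 0.005, 0], [0.065, 0.002, 0.005, 0], [0.071, 0.002, 0.005, 0], [0.071, 0.002, 0.005, 0]]]}}

```text
time: 13.82
position: [0.441, -0.2552, 0.0202]
ee_rot: [-2.789, 1.564, 1.916]
force: [-0.1, -0.2, 0.3]
width: 0.0852
```

Call:
{"fn": "jog_arm", "kwargs": {"increments": [[[0, 0, 0, 0], [0, 0, 0, 0], [0, 0, 0, 0], [0, 0, 0, 0], [0, 0, 0, 0]]], "jaw": 0}}

```text
time: 14.23
position: [0.4419, -0.2559, 0.0216]
ee_rot: [-3.091, 1.566, 1.615]
force: [0.0, 1.0, 5.2]
width: 0.0329
```

Call:
{"fn": "jog_arm", "kwargs": {"increments": [[[0, 0, 0, 0], [0, 0, 0, 0], [0, 0, 0, 0], [0, 0, 0, 0], [0, 0, 0, 0]]]}}

```text
time: 14.65
position: [0.4419, -0.2559, 0.0216]
ee_rot: [-3.065, 1.566, 1.641]
force: [-0.2, 1.3, 2.6]
width: 0.0331
```

Call:
{"fn": "jog_arm", "kwargs": {"increments": [[[-0.02, 0, 0, 0], [-0.045, 0, 0, 0], [-0.07, 0, 0, 0], [-0.085, 0, 0, 0], [-0.085, 0, 0, 0]]]}}

```text
time: 15.07
position: [0.4443, -0.2582, 0.1102]
ee_rot: [1.514, 1.565, -0.064]
force: [0.5, -0.3, -0.5]
width: 0.0333
```

Call:
{"fn": "jog_arm", "kwargs": {"increments": [[[0, 0.025, -0.025, 0], [0, 0.055, -0.055, 0], [0, 0.085, -0.085, 0], [0, 0.11, -0.11, 0], [0, 0.11, -0.11, 0]]]}}

```text
time: 15.48
position: [0.5583, -0.1441, 0.1096]
ee_rot: [1.869, 1.563, 0.297]
force: [-0.5, -1.3, 0.8]
width: 0.0332
```

Call:
{"fn": "jog_arm", "kwargs": {"increments": [[[0, 0.025, -0.012, 0], [0, 0.05, -0.024, 0], [0, 0.063, -0.033, 0], [0, 0.063, -0.033, 0], [0, 0.063, -0.033, 0]]]}}

```text
time: 15.9
position: [0.6203, -0.1107, 0.1082]
ee_rot: [2.162, 1.566, 0.591]
force: [-0.8, -0.1, 0.2]
width: 0.0328
```

```bash
python3 - <<'E'
from h import *
f=look("h34",[.6215,-.109,.015]);print(ray(f,(319,357),.144))
E
```

```text
tcp [ 0.6197 -0.1112  0.1083] rpy [2.186 1.566 0.614] t 15.95 pred px [321. 239.]
[ 0.619786   -0.11263806  0.144     ]
```

View pics/h34.png

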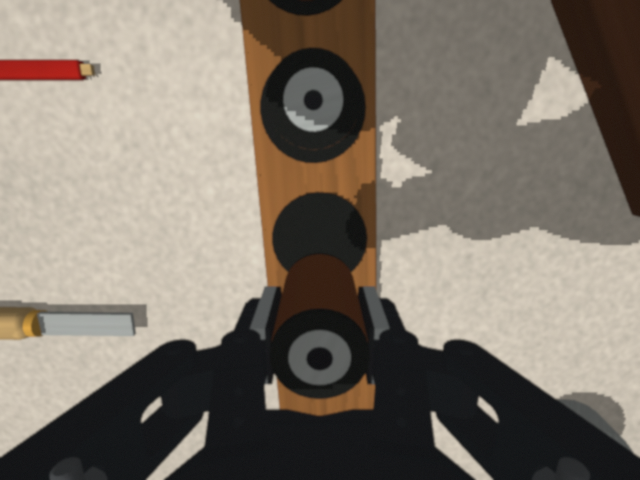

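Drum34 is held upright with its washer at (319,358). Drum44 stands on pad 3 at (313,100), upright.

Call:
{"fn": "jog_arm", "kwargs": {"increments": [[[0.02, 0.002, -0.001, 0], [0.04, 0.004, -0.002, 0], [0.056, 0.004, -0.002, 0], [0.062, 0.004, -0.002, 0], [0.062, 0.004, -0.002, 0]]]}}

```text
time: 16.37
position: [0.6208, -0.1092, 0.0436]
ee_rot: [-2.689, 1.566, 2.021]
force: [0.1, 0.4, -1.1]
width: 0.0327
```

Call:
{"fn": "jog_arm", "kwargs": {"increments": [[[0, 0, 0, 0], [0, 0, 0, 0]]]}}

```text
time: 16.53
position: [0.6206, -0.1099, 0.0442]
ee_rot: [-2.708, 1.566, 2.001]
force: [-0.6, -1.0, -0.5]
width: 0.0329
```

Call:
{"fn": "jog_arm", "kwargs": {"increments": [[[0.003, 0.001, -0.001, 0], [0.006, 0.001, -0.001, 0], [0.0075, 0.001, -0.001, 0], [0.0075, 0.001, -0.001, 0], [0.0075, 0.001, -0.001, 0]]]}}

```text
time: 16.95
position: [0.6216, -0.1088, 0.0368]
ee_rot: [-2.73, 1.566, 1.979]
force: [-0.4, -0.5, -0.2]
width: 0.0327
```

Call:
{"fn": "jog_arm", "kwargs": {"increments": [[[0.001, 0, 0, 0], [0.001, 0, 0, 0], [0.001, 0, 0, 0]]]}}

```text
time: 17.2
position: [0.6218, -0.1088, 0.0366]
ee_rot: [-2.748, 1.567, 1.961]
force: [-1.6, 1.3, 4.7]
width: 0.033
```

Call:
{"fn": "jog_arm", "kwargs": {"increments": [[[0, 0, 0, 0], [0, 0, 0, 0], [0, 0, 0, 0], [0, 0, 0, 0], [0, 0, 0, 0]]], "jaw": 1}}

```text
time: 17.62
position: [0.6217, -0.1088, 0.0363]
ee_rot: [-2.704, 1.567, 2.006]
force: [-0.9, -0.3, 0.3]
width: 0.0854
```

Call:
{"fn": "jog_arm", "kwargs": {"increments": [[[-0.01, 0, 0, 0], [-0.04, 0, 0, 0], [-0.075, 0, 0, 0], [-0.11, 0, 0, 0], [-0.13, 0, 0, 0]]]}}

```text
time: 18.03
position: [0.6241, -0.1099, 0.1719]
ee_rot: [1.919, 1.566, 0.345]
force: [1.0, 0.2, 0.9]
width: 0.0858
```

Call:
{"fn": "jog_arm", "kwargs": {"increments": [[[-0.02, -0.03, -0.02, 0], [-0.04, -0.06, -0.05, 0], [-0.05, -0.08, -0.08, 0], [-0.05, -0.09, -0.11, 0], [-0.05, -0.09, -0.14, 0]]]}}

```text
time: 18.45
position: [0.5327, 0.0313, 0.224]
ee_rot: [1.78, 1.563, 0.206]
force: [0.7, -1.2, 0.0]
width: 0.0858
```

Call:
{"fn": "jog_arm", "kwargs": {"increments": [[[0, -0.015, -0.035, 0], [0, -0.03, -0.07, 0], [0, -0.045, -0.105, 0], [0, -0.055, -0.13, 0], [0, -0.055, -0.13, 0]]]}}

```text
time: 18.87
position: [0.4759, 0.1657, 0.2246]
ee_rot: [2.07, 1.562, 0.501]
force: [-0.1, -0.9, -0.3]
width: 0.0854
```

Call:
{"fn": "jog_arm", "kwargs": {"increments": [[[0, -0.015, -0.035, 0], [0, -0.03, -0.065, 0], [0, -0.032, -0.08, 0], [0, -0.032, -0.08, 0], [0, -0.032, -0.08, 0]]]}}

```text
time: 19.28
position: [0.4439, 0.2457, 0.2252]
ee_rot: [1.955, 1.562, 0.388]
force: [0.3, 0.1, 0.6]
width: 0.0854
```

```bash
python3 - <<'E'
from h import *
look("w24",[.4435,.259,.06])
E
```

```text
tcp [0.4441 0.245  0.225 ] rpy [1.953 1.562 0.384] t 19.3333 pred px [318. 202.]
```

View pics/w24.png

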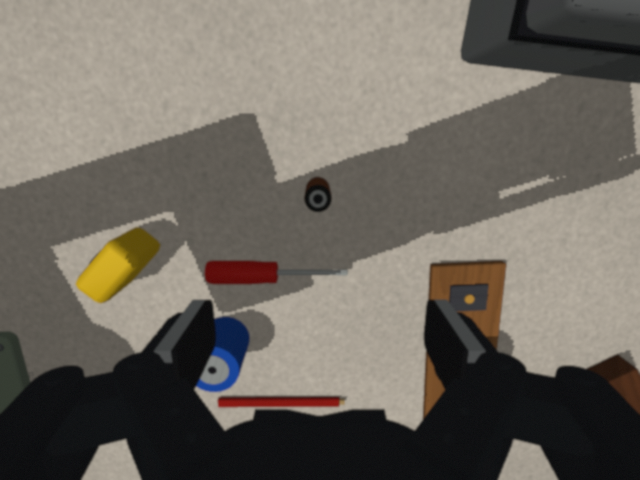

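Drum24's washer is at (318,198), with free space around it.

```bash
python3 - <<'E'
from h import *
f=pickle.load(open("pics/w24.pkl","rb"));print(ray(f,(318,198),.06))
E
```

```text
[0.44365761 0.26284989 0.06      ]
```

Call:
{"fn": "jog_arm", "kwargs": {"increments": [[[0.03, 0, -0.008, 0], [0.06, 0, -0.015, 0], [0.09, 0, -0.015, 0], [0.12, 0, -0.015, 0], [0.12, 0, -0.015, 0]]]}}

```text
time: 19.75
position: [0.4407, 0.2569, 0.099]
ee_rot: [-1.123, 1.566, -2.693]
force: [-0.8, -0.7, -0.9]
width: 0.0858
```

Call:
{"fn": "jog_arm", "kwargs": {"increments": [[[0, 0, 0, 0], [0, 0, 0, 0]]]}}

```text
time: 19.92
position: [0.4411, 0.2557, 0.0993]
ee_rot: [-1.061, 1.565, -2.633]
force: [0.3, 1.1, -0.1]
width: 0.0855
```

Call:
{"fn": "jog_arm", "kwargs": {"increments": [[[0.02, 0.002, -0.004, 0], [0.045, 0.0025, -0.0055, 0], [0.07, 0.0025, -0.0055, 0], [0.079, 0.0025, -0.0055, 0], [0.079, 0.0025, -0.0055, 0]]]}}

```text
time: 20.33
position: [0.4427, 0.2604, 0.0198]
ee_rot: [-1.087, 1.563, -2.66]
force: [-0.8, 0.2, -0.6]
width: 0.0854
```

Call:
{"fn": "jog_arm", "kwargs": {"increments": [[[0, 0, 0, 0], [0, 0, 0, 0], [0, 0, 0, 0], [0, 0, 0, 0], [0, 0, 0, 0]]], "jaw": 0}}

```text
time: 20.75
position: [0.4435, 0.2607, 0.0208]
ee_rot: [-1.046, 1.565, -2.619]
force: [-0.0, 0.0, -1.1]
width: 0.0254
```

Call:
{"fn": "jog_arm", "kwargs": {"increments": [[[0, 0, 0, 0], [0, 0, 0, 0], [0, 0, 0, 0], [0, 0, 0, 0], [0, 0, 0, 0]]]}}

```text
time: 21.17
position: [0.4435, 0.2608, 0.021]
ee_rot: [-1.058, 1.565, -2.63]
force: [-0.4, -0.9, 1.6]
width: 0.0233
```

Call:
{"fn": "jog_arm", "kwargs": {"increments": [[[-0.02, 0, 0, 0], [-0.045, 0, 0, 0], [-0.08, 0, 0, 0], [-0.1, 0, 0, 0], [-0.1, 0, 0, 0]]]}}

```text
time: 21.58
position: [0.4479, 0.2626, 0.1262]
ee_rot: [1.756, 1.566, 0.183]
force: [0.4, -0.0, 0.3]
width: 0.0229
```

Call:
{"fn": "jog_arm", "kwargs": {"increments": [[[0, 0, 0.035, 0], [0, 0, 0.07, 0], [0, 0, 0.105, 0], [0, 0, 0.14, 0], [0, 0, 0.155, 0]]]}}

```text
time: 22.0
position: [0.4463, 0.1044, 0.1248]
ee_rot: [1.242, 1.568, -0.332]
force: [-0.3, -0.0, -0.4]
width: 0.023
```

Call:
{"fn": "jog_arm", "kwargs": {"increments": [[[0, 0, 0.035, 0], [0, 0, 0.07, 0], [0, 0, 0.105, 0], [0, 0, 0.14, 0], [0, 0, 0.155, 0]]]}}

```text
time: 22.42
position: [0.445, -0.0539, 0.124]
ee_rot: [0.518, 1.569, -1.059]
force: [0.1, 0.3, -0.3]
width: 0.023
```

Call:
{"fn": "jog_arm", "kwargs": {"increments": [[[0, 0.02, 0.03, 0], [0, 0.04, 0.06, 0], [0, 0.07, 0.09, 0], [0, 0.09, 0.1, 0], [0, 0.09, 0.1, 0]]]}}

```text
time: 22.83
position: [0.5376, -0.158, 0.1238]
ee_rot: [0.86, 1.565, -0.721]
force: [-0.5, 0.3, 0.2]
width: 0.0229
```

Call:
{"fn": "jog_arm", "kwargs": {"increments": [[[0.003, 0.03, 0.01, 0], [0.007, 0.06, 0.02, 0], [0.01, 0.085, 0.033, 0], [0.01, 0.088, 0.035, 0], [0.01, 0.088, 0.035, 0]]]}}

```text
time: 23.25
position: [0.625, -0.1937, 0.1124]
ee_rot: [0.563, 1.568, -1.017]
force: [-0.8, -0.5, -0.3]
width: 0.0228
```

```bash
python3 - <<'E'
from h import *
f=look("h24",[.6255,-.1935,.015]);print(ray(f,(319,357),.15))
E
```

```text
tcp [ 0.624  -0.193   0.1126] rpy [ 0.364  1.569 -1.216] t 23.3 pred px [320. 239.]
[ 0.62455612 -0.19415239  0.15      ]
```

View pics/h24.png

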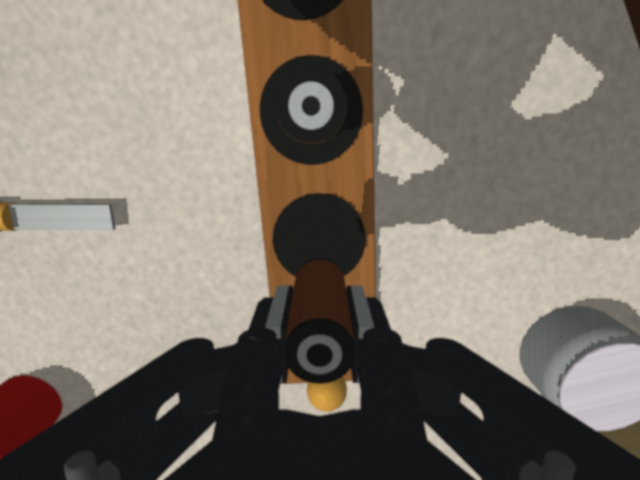

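Drum24 is held upright with its washer at (319,354). The pad is below at the predicted pixel, and drum34 stands on its pad at (311,105).

Call:
{"fn": "jog_arm", "kwargs": {"increments": [[[0.02, 0.002, 0, 0], [0.04, 0.003, 0, 0], [0.06, 0.003, 0, 0], [0.066, 0.003, 0, 0], [0.066, 0.003, 0, 0]]]}}

```text
time: 23.72
position: [0.6236, -0.1913, 0.0439]
ee_rot: [-1.743, 1.565, 2.961]
force: [0.1, -0.2, -1.0]
width: 0.0229
```

Call:
{"fn": "jog_arm", "kwargs": {"increments": [[[0, 0, 0, 0], [0, 0, 0, 0]]]}}

```text
time: 23.88
position: [0.6235, -0.191, 0.0449]
ee_rot: [-1.737, 1.565, 2.966]
force: [0.2, -0.9, 0.1]
width: 0.0229
```

Call:
{"fn": "jog_arm", "kwargs": {"increments": [[[0.003, 0.002, 0.002, 0], [0.006, 0.002, 0.003, 0], [0.0085, 0.002, 0.003, 0], [0.0085, 0.002, 0.003, 0], [0.0085, 0.002, 0.003, 0]]]}}

```text
time: 24.3
position: [0.6253, -0.194, 0.0362]
ee_rot: [-1.755, 1.565, 2.949]
force: [0.2, 0.2, -0.4]
width: 0.0229
```

Call:
{"fn": "jog_arm", "kwargs": {"increments": [[[0.001, 0, 0, 0], [0.001, 0, 0, 0], [0.001, 0, 0, 0]]]}}

```text
time: 24.55
position: [0.6255, -0.1941, 0.036]
ee_rot: [-1.731, 1.565, 2.972]
force: [-1.6, 0.6, 4.7]
width: 0.0226
```

Call:
{"fn": "jog_arm", "kwargs": {"increments": [[[0, 0, 0, 0], [0, 0, 0, 0], [0, 0, 0, 0], [0, 0, 0, 0], [0, 0, 0, 0]]], "jaw": 1}}

```text
time: 24.97
position: [0.6254, -0.194, 0.0357]
ee_rot: [-1.746, 1.565, 2.958]
force: [-0.3, -0.3, -0.2]
width: 0.0817
```

Call:
{"fn": "jog_arm", "kwargs": {"increments": [[[-0.01, 0, 0, 0], [-0.04, 0, 0, 0], [-0.075, 0, 0, 0], [-0.11, 0, 0, 0], [-0.13, 0, 0, 0]]]}}

```text
time: 25.38
position: [0.6282, -0.1951, 0.1713]
ee_rot: [0.466, 1.569, -1.114]
force: [0.9, -0.8, 0.9]
width: 0.0856
```

Call:
{"fn": "jog_arm", "kwargs": {"increments": [[[-0.03, 0, -0.03, 0], [-0.06, 0, -0.06, 0], [-0.08, 0, -0.09, 0], [-0.09, 0, -0.12, 0], [-0.09, 0, -0.14, 0]]]}}

```text
time: 25.8
position: [0.6314, -0.0525, 0.2671]
ee_rot: [1.308, 1.56, -0.27]
force: [-0.5, 0.0, 0.8]
width: 0.0854
```

Call:
{"fn": "jog_arm", "kwargs": {"increments": [[[0, 0, -0.03, 0], [0, 0, -0.05, 0], [0, 0, -0.05, 0], [0, 0, -0.05, 0]]]}}

```text
time: 26.13
position: [0.6317, -0.0015, 0.2678]
ee_rot: [1.274, 1.559, -0.301]
force: [0.1, -0.9, -0.6]
width: 0.0852
```

```bash
python3 - <<'E'
from h import *
f=look("end",[0.6135,.0605,.075])
for p in [(.6255,-.1935),(.6215,-.109),(.6175,-.0243),(.6135,.0605)]: print(proj(f,[*p,.075]).round())
E
```

```text
tcp [ 0.6317 -0.0026  0.2675] rpy [ 1.245  1.56  -0.332] t 26.1833 pred px [297. 142.]
[313. 378.]
[308. 310.]
[303. 232.]
[297. 142.]
```

View pics/end.png

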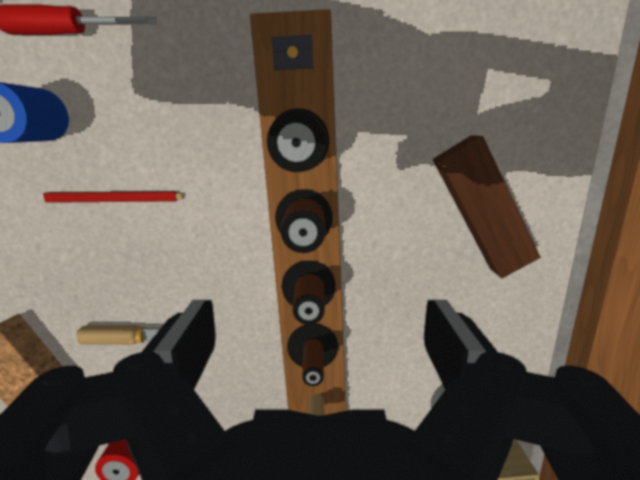

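The final picture shows the washers at (313,378), (308,310), (302,232) and (296,142), each within 1 px of the point above its pad centre. All four stand upright, thinnest next to the post.

```bash
python3 -c "
from station import env
print(env.finish_job())"
```

```text
the job is handed in; nothing more can be done
None
```

All four sanding drums stand upright on the storage board, and I have handed the job in. From the brass-topped post outward they are 24, 34, 44 and 54 mm. The arm had used about 26 s of the 96 s allowed.

- **Final check:** in the last wrist picture, all four washers were within 1 pixel (under about 1 mm) of where they should be for a drum centred on its pad. The gripper was open and clear of everything, and the look-alikes were never touched. The camera calibration is only good to about 2 mm, so the true centring error could be that large.
- **Forces:** the wrist force readings between moves stayed under about 7 N, far below the 120 N limit.
- **Disagreements:** the side camera put the 24 mm drum about 13 mm off in y from the scene camera, so I used the closer wrist view for that grasp. The tool also tilted by up to about 1° at times, which had no visible effect on the placed drums.

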